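# Mist the print pad and register the block above it

## Robot

A 6-joint arm with a two-finger parallel gripper is mounted at the origin on the work surface. World frame = base frame: x ahead of the robot, y to its left, z up, the work surface at z = 0. Lengths are in mm, angles in rad, forces in N, time in s.
With the tool pointing down it reaches from about 425 to 950 mm from the base axis. Payload 3.5 kg.
Tool frame: the origin (TCP) lies on the centre line of the jaws, within the pads' length; the fingertips stand 11 mm ahead of it and the grasp point (between the pads) lies 8 mm behind it; z points along the fingers, y is the line along which they close (so a half turn about z gives the same grasp; the last joint's range is limited). The gripper opens to 85 mm and grips with 20 to 120 N. Pads are 22 mm wide; open, the fingers measure 114 mm over their backs; the gripper's body (76 mm by 85 mm) begins 54 mm behind the grasp point. The pads swing forward as they close: fully open they stand 13 mm farther back than shut.
Start: joints at [1.114, 0.286, 1.577, -0, 1.279, -0.15], TCP at [203.82, 643.478, 242.325] pointing down, gripper open.
Joint ranges: [-2.77, 2.77], [-0.9, 2.22], [0.21, 2.48], [-1.53, 4.67], [0.24, 2.81], [-2.84, 2.84]. Speed limits (rad/s): [2.79, 2.79, 3.14, 3.14, 3.14, 3.14].

## Interface

Orientations are given as a rotation vector (axis times angle).
In Python, from rig import monitor, imaging, arm gives the robot as it stands. The module is installed in compiled form; this text tells all that it offers.
- The arm moves only by the shell command python3 -m creep 'ROWS'. ROWS is JSON, a list of rows, each a list of 5 numbers: the finger opening in cm, from 0 to 8.54, then the shift along the tool's x, y, z in cm, then the turn about the tool's z in degrees. In form: [[fingers, x, y, z, roll], ...]. A call has 1 to 20 rows; each row shifts and turns the commanded pose from where the row before left it, along the tool's axes as they then stand; what a row does not reach is not made up. A row lasts 1/12 s, in which the tool goes at most 41.7 mm and 7.16 degrees, less where a joint would pass 70% of its speed; a pose out of reach is approached as far as the arm can. A call with a gripper value outside its range is refused whole. The fingers move at their own pace and stop on an object; the grip force is fixed at half the most. Time passes only in rows, so rows that do not move let the fingers close. It gives the time, the measured TCP pose, the force, the opening and the grip force at its end, in the units of the state.
- monitor.read_state(): the state, without advancing time (a new reading comes with each control period).
- imaging.get_image(name): name is "scene" or "top"; returns the picture (384x512x3 uint8, red, green, blue); there is no depth.
- imaging.calibration(name): a dict with "fx", "fy", "cx", "cy" (pixels), "rvec" (rotation vector, rad) and "tvec" (3), from world to camera coordinates, as OpenCV has them. Camera axes: x right, y down, z forward; pixel columns grow to the right and rows downward; lengths in mm; the calibration is good to about 2 mm. A picture is of the moment at which its call begins. calibration takes no time and is no camera call.
- arm.job_done(): hands the job in; it is judged then, once.
Trained networks look in the newest picture that a camera, given by its name, has taken for a name from the list of things; names that differ only in an ending like _2 or _b are one class to them, and where a whole thing is asked for, a point or a joint stands for the part that bears it (a point fixed in the world has none). Each returns a list of dicts, best first, with "p" (0 to 1); they miss things now and then, are a little off and sometimes report something else, mostly with a low value. They report only what shows in the picture. A call takes as long as a camera call.
- imaging.search_frame(camera, label): "uv" ([column, row] in pixels, amid what is visible of it).
The state is a dict: "clock": time; "joint_positions": joint angles; "qd": joint speeds; "effort": joint torques, N m; "tool_pos": TCP position; "orientation": TCP orientation; "contact_force": force on the tool from outside, world axes, zero at the start; "wrist_torque": the same for the moment, N m; "opening": finger opening in mm; "grip_force": force on a finger pad.
Only numpy, scipy, OpenCV 4.12 (cv2) and the standard library are available. Lean on these libraries where they do the work, as an engineer would, in place of code of your own. Each camera call takes 0.05 s, during which the arm holds its last target. There are 200 camera calls.

## Task

Mist the printing pad: press the spray bottle's cap all the way down and let it spring back up. Then pick up the wooden printing block by its handle, lift it over the top of the splash guard without touching the guard, and finish still holding it level about one centimetre above the pad, edges in line with the pad's (either way round) and never touching the pad or its board. Do not let go at the end, and leave the tub, the roller and the jar where they stand.

Things in the scene. Friction and masses are not known exactly. Their poses are not given: they have to be found in the camera images.
- block: wooden hand printing block, loose, 0.17 to 0.35 kg, lying face down on the inking slab: plate 70 (x) x 100 (y) x 22 (z) mm, and on its back a centred upright wooden handle rib 22 (x) x 70 (y) mm that reaches from 22 to 74 mm above the underside. Origin: centre of the underside (printing face); z up, y along the handle and the long side. Grip the rib across its 22 mm width. It is half-turn symmetric.
- bed: plywood board 140 (x) x 170 (y) x 12 (z) mm fixed to the table, carrying the pad at its centre. Origin: centre of its underside on the table. It stands on one side of the guard, the slab with the block on the other; which side varies.
- pad_top (a point): centre of the top face of the dark rubber pad fixed on the board, 20 mm above the table. The pad is 70 (x) x 100 (y) mm, the same outline as the block, 8 mm high; its axes are the board's: z up, y along the long side.
- slab: steel inking slab 150 (x) x 180 (y) x 8 (z) mm with a film of blue paint, fixed to the table; the block lies on it. Origin: centre of its underside on the table.
- guard: white upright splash guard fixed on the table between slab and bed: panel 340 (x) x 10 (y) x 120 (z) mm with two feet 25 x 50 x 10 mm near its ends. Origin: centre of its underside; x along the panel, y across it, z up.
- bottle: small clear spray bottle fixed to the table beyond the bed (about 145 mm along the bed's +x) by a dark disc foot 64 mm across; body 44 mm across, 119 mm high including the cap. Origin: centre of the underside on the table.
- cap (a joint): sprung spray cap on top of the bottle: 0 = up, 0.008 m = fully down (travel 8 mm, straight down). It needs 1.2 N to start moving, 4.4 N when fully down, and springs back up by itself.
- cap_top (a point): centre of the cap's flat round top, 28 mm across, 119 mm above the table when up; a thin nozzle sticks out 22 mm from the cap's axis towards the pad, below the top face.
- tub: loose white paint tub with lid, 92 mm across, 85 mm high, standing about 180 mm beyond the slab's centre (+x). Origin: centre of the underside. Bystander.
- roller: loose paint roller lying on the table at the far left: blue roll 36 x 80 mm, black handle along its x, about 220 mm long in all, 36 mm high. Origin: on the table between roll and handle. Bystander.
- jar: loose glass jar with a steel lid, 60 mm across, 80 mm high, on the table at the far right. Origin: centre of the underside. Bystander.

How it is judged (in metres and radians):
On the way, in this order (a step that is already met when the one before it is completed fails the run):
1. the spray cap is pressed down (at least 6 of its 8 mm) (value of joint cap above 0.006 m), for 0.05 s.
2. the spray cap has sprung back up (value of joint cap below 0.002 m), for 0.05 s.
3. the block is held up above the height of the guard (height (world z) of block above 0.12 m and contact force between the fingers and block above 1 N), for 0.1 s.
At the end, for the whole second after the job is handed in: The fingers hold the block still and level (within 0.1 rad) with its underside 4 to 20 mm above the pad, its centre within 8 mm of the pad's centre and its long side within 0.12 rad of the pad's (either way round), touching neither pad nor board; the spray cap is up (horizontal distance between block and pad_top below 0.008 m and z of block in the frame of pad_top between 0.004 and 0.02 m and angle between the y axis of block and the y axis of bed, either way round below 0.12 rad and angle between block's own z axis and vertical below 0.1 rad and contact force between the fingers and block above 1 N and contact force between block and bed below 0.1 N and linear speed of block below 0.02 m/s and value of joint cap below 0.002 m); the arm keeps its last pose, push and grip.
It fails at once if the block touches the pad or its board (contact force between block and bed above 0.3 N).
It fails at once if the splash guard is touched (contact force between anything else and guard above 1 N).
It fails at once if the block passes the line of the guard lower than the guard's top (round its end) (y of block in the frame of guard between -0.02 and 0.02 m and height (world z) of block below 0.115 m).
It fails at once if the tub, the roller or the jar is moved more than 20 mm (distance of any of tub, roller, jar from where it was at the start of the episode above 0.02 m).
It also fails if it takes over 58 s, if anything falls off the work surface, if the arm or the gripper's body presses on something with over 40 N, if the wrist force passes 120 N, or if a joint passes its speed limit or range.

## Working session

There is one attempt and no reset: what is moved stays moved. The work goes in short steps, Python scripts to look and compute and a shell command to move; the robot and the scene stay as the last step left them, time stands still between calls to the robot, and variables do not carry over. Pictures are saved under pics/ and viewed, at most 10 in all, crops included, and the job is handed in when it is done.

```bash
mkdir -p pics; cat > h.py <<'E'
import numpy as np,cv2
from rig import monitor,imaging,arm
def ray(cam,uv):
    c=imaging.calibration(cam);R=cv2.Rodrigues(np.array(c["rvec"],float))[0];t=np.array(c["tvec"],float).ravel()
    d=R.T@np.array([(uv[0]-c["cx"])/c["fx"],(uv[1]-c["cy"])/c["fy"],1]);return -R.T@t,d
def at(cam,uv,z):
    o,d=ray(cam,uv);return (o+d*(z-o[2])/d[2])
def proj(cam,P):
    c=imaging.calibration(cam);K=np.array([[c["fx"],0,c["cx"]],[0,c["fy"],c["cy"]],[0,0,1]])
    return cv2.projectPoints(np.array(P,float).reshape(-1,1,3),np.array(c["rvec"],float),np.array(c["tvec"],float),K,None)[0].reshape(-1,2)
E
python3 - <<'E'
from h import *
np.set_printoptions(precision=1,suppress=True)
for cam in("top","scene"):
    im=imaging.get_image(cam);cv2.imwrite(f"pics/{cam}0.png",cv2.resize(im[...,::-1],(800,600),interpolation=cv2.INTER_CUBIC))
    print(cam,ray(cam,(256,192)))
    for n,z in dict(block=74,bed=12,pad_top=20,slab=8,guard=120,bottle=60,cap=119,cap_top=119,tub=85,roller=20,jar=80).items():
        r=imaging.search_frame(cam,n)[:2]
        print(n,[(np.round(q["uv"],1),round(q["p"],2),at(cam,q["uv"],z)[:2]) for q in r])
print(monitor.read_state())
E
```

```text
top (array([ 294.5,    9.6, 1742.3]), array([ 0.2,  0. , -1. ]))
block [(array([338.8, 223.6]), 0.79, array([ 464.5, -251.8]))]
bed [(array([191.6, 216.6]), 0.86, array([483.5, 263.6]))]
pad_top [(array([190.8, 215. ]), 0.85, array([488.3, 265.6]))]
slab [(array([334.3, 215.4]), 0.77, array([ 500.2, -246.2]))]
guard [(array([270.6, 203.8]), 0.59, array([521.2, -15.9]))]
bottle [(array([194. , 175.6]), 0.53, array([623.5, 254.8]))]
cap [(array([188.8, 171.2]), 0.49, array([626.8, 264.6]))]
cap_top [(array([192.8, 171.1]), 0.58, array([627.4, 251. ]))]
tub [(array([319. , 173.1]), 0.78, array([ 637.3, -181.9])), (array([189.1, 170.2]), 0.41, array([637.3, 269. ]))]
roller [(array([126.4, 209.4]), 0.58, array([503. , 496.3]))]
jar [(array([391.3, 243.2]), 0.52, array([ 401.3, -428.8]))]
scene (array([ 992.6, -767.6, 1278.4]), array([-0.3,  0.5, -0.8]))
block [(array([199.4, 253. ]), 0.81, array([ 488. , -293.1])), (array([279.4, 158.3]), 0.7, array([507.1, 211. ]))]
bed [(array([280.6, 158.9]), 0.59, array([488., 261.])), (array([305.6, 126.2]), 0.38, array([487.3, 488.3]))]
pad_top [(a
[... 352 characters left out ...]
]))]
tub [(array([312.1, 156.7]), 0.61, array([616.5, 276.3])), (array([258.3, 254.3]), 0.6, array([ 659.4, -201.4]))]
roller [(array([319.9, 126.7]), 0.56, array([545.5, 510.5]))]
jar [(array([149.9, 284.4]), 0.72, array([ 424.5, -465. ])), (array([312.6, 173.6]), 0.47, array([655.4, 203.9]))]
{'clock': 1.2, 'joint_positions': array([ 1.1,  0.3,  1.6,  0. ,  1.3, -0.1]), 'qd': array([-0.,  0., -0., -0.,  0.,  0.]), 'effort': array([ -0. , -40.6, -29.3,  -0. ,   0. ,   0. ]), 'tool_pos': array([203.8, 643.5, 242.3]), 'orientation': array([-0.5, -3.1,  0. ]), 'contact_force': array([ 0.5, -0.4, -0.1]), 'wrist_torque': array([-0.1, -0. ,  0.1]), 'grip_force': 0.0, 'opening': 85.15250848662942}
```

View pics/top0.png

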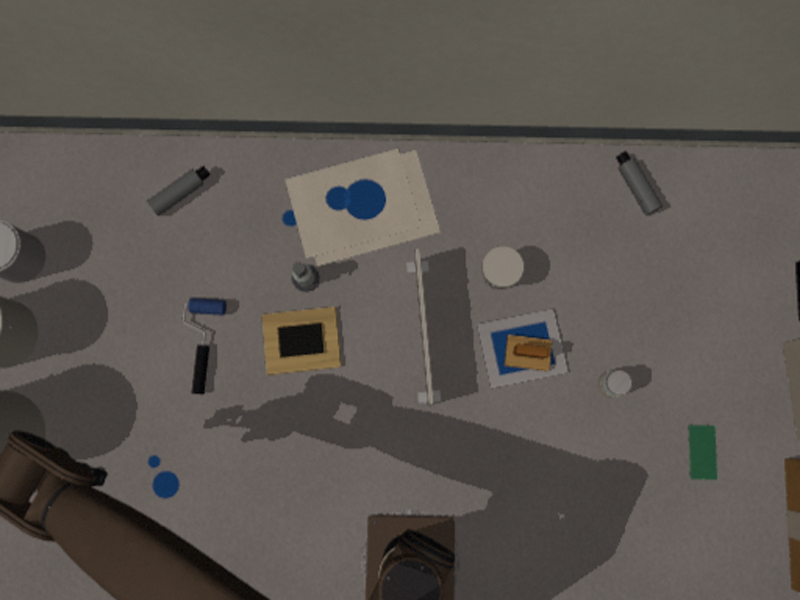

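View pics/scene0.png

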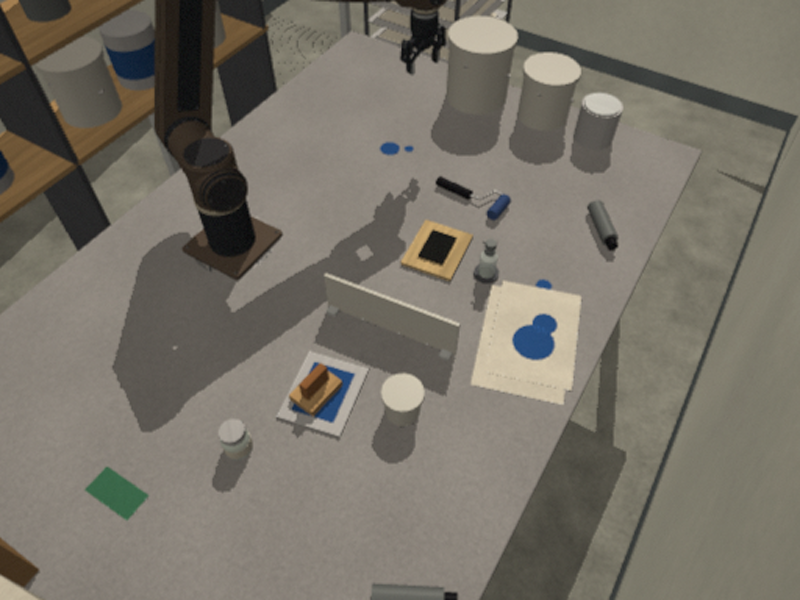

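The pictures show the bed at about (302,340) with the pad in top0, the bottle at (304,275), the guard from (418,250) to (431,402) and the block on the slab at (528,352). The networks agree with that. Next I fit outlines for the exact poses.

```bash
cat > seg.py <<'E'
from h import *
def rect(cam,im,mask,c,z,r=40,name=""):
    m=np.zeros(mask.shape,np.uint8);u,v=map(int,c);m[v-r:v+r,u-r:u+r]=mask[v-r:v+r,u-r:u+r]
    n,l,s,cen=cv2.connectedComponentsWithStats(m)
    k=1+np.argmax(s[1:,4]);
    cn=max(cv2.findContours((l==k).astype(np.uint8),cv2.RETR_EXTERNAL,cv2.CHAIN_APPROX_NONE)[0],key=len).reshape(-1,2)
    P=np.array([at(cam,p,z)[:2] for p in cn],np.float32)
    (x,y),(w,h),a=cv2.minAreaRect(P)
    if w<h:w,h,a=h,w,a+90
    print(name,cam,"c",round(x,1),round(y,1),"long",round(w),"short",round(h),"longdir deg",round((a+90)%180-90,1),"px",s[k,4])
    return P
E
python3 - <<'E'
from seg import *
for cam,bd,bl in(("top",(191,216),(339,224)),("scene",(281,159),(200,253))):
    im=imaging.get_image(cam);hsv=cv2.cvtColor(im,cv2.COLOR_RGB2HSV);H,S,V=cv2.split(hsv)
    wood=((H>8)&(H<28)&(S>90)&(V>60)).astype(np.uint8)
    rect(cam,im,(V<45).astype(np.uint8),bd,20,18,"pad")
    rect(cam,im,cv2.morphologyEx(wood,cv2.MORPH_CLOSE,np.ones((9,9))),bd,12,40,"board")
    rect(cam,im,wood,bl,22,30,"block")
    print(hsv[int(bd[1]),int(bd[0])],hsv[int(bl[1]),int(bl[0])])
    if cam=="top":
        a=im[190:255,300:375,::-1];b=im[155:245,160:235,::-1]
        cv2.imwrite("pics/crop.png",np.hstack([cv2.resize(a,(375,400),interpolation=cv2.INTER_NEAREST),cv2.resize(b,(375,450),interpolation=cv2.INTER_NEAREST)[:400]]))
    else:
        a=im[225:285,170:240,::-1];b=im[130:190,250:330,::-1]
        cv2.imwrite("pics/crops.png",np.hstack([cv2.resize(a,(380,400),interpolation=cv2.INTER_NEAREST),cv2.resize(b,(400,400),interpolation=cv2.INTER_NEAREST)]))
E
```

```text
pad top c 480.2 260.1 long 97 short 66 longdir deg -82.5 px 506
board top c 480.6 260.2 long 169 short 139 longdir deg -82.3 px 1326
block top c 463.4 -256.0 long 101 short 70 longdir deg 84.2 px 562
[60 48 16] [ 14 189 104]
pad scene c 483.8 258.9 long 98 short 64 longdir deg -83.0 px 282
board scene c 483.6 257.9 long 174 short 138 longdir deg -82.2 px 811
block scene c 464.0 -253.0 long 109 short 75 longdir deg 83.5 px 543
[30 27 28] [ 16 135  91]
```

View pics/crop.png

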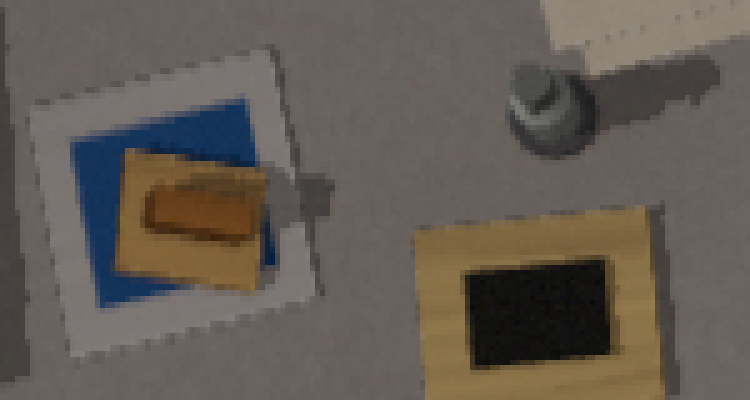

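View pics/crops.png

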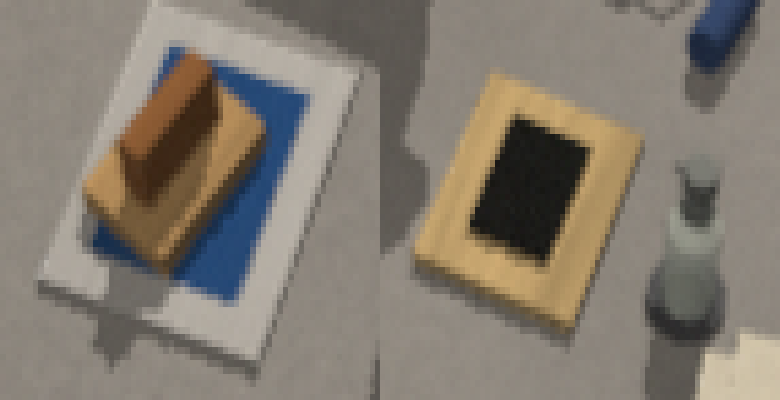

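Crops: the block is tilted on the slab, with its rib at crop px (200,215). The bottle cap top is at crop px (535,80) in the top view and (697,160) in the scene view. The bed and block fits agree between the cameras to about 3 mm. Next I compute the moves in tool axes.

```bash
cat >> h.py <<'E'
from scipy.spatial.transform import Rotation as Ro
def go(x,y,z,ydir=None,quiet=False):
    s=monitor.read_state();R=Ro.from_rotvec(s["orientation"]).as_matrix()
    d=R.T@(np.array([x,y,z])-s["tool_pos"])/10
    a=np.degrees(np.arctan2(R[1,1],R[0,1]))
    print("pos",np.round(s["tool_pos"],1),"tooly",round(a,1),"tilt",round(np.degrees(np.arccos(-R[2,2])),2),"q",np.round(s["joint_positions"],2),"F",np.round(s["contact_force"],1),"open",round(s["opening"],1),"t",round(s["clock"],2))
    print("shift cm",np.round(d,2))
    if ydir is not None:
        w=(ydir-a+90)%180-90
        th=np.radians(-w);print("roll deg (about tool z, down)",round(-w,1),"shift after roll",np.round(Ro.from_rotvec([0,0,-th]).as_matrix()@d,2))
E
python3 - <<'E'
from h import *
def tri(a,b):
    (o,d),(p,e)=a,b;A=np.c_[d,-e];s=np.linalg.lstsq(A,p-o,rcond=None)[0]
    return (o+d*s[0]+p+e*s[1])/2,np.linalg.norm(o+d*s[0]-p-e*s[1])
print("cap",tri(ray("top",(192.5,171.3)),ray("scene",(313.6,155.3))))
for p in[(267.5,160),(276,257)]:print("guard",at("top",p,120))
print("foot",at("top",(196,178),3))
go(629,253,160);go(464,-254.5,150,-6)
E
```

```text
cap (array([628.01588173, 252.88269924, 120.75370678]), np.float64(3.9609832323398897))
guard [671.63335774  -2.24925861 120.        ]
guard [344.24753181 -37.25820691 120.        ]
foot [625.89498329 255.4121955    3.        ]
pos [203.8 643.5 242.4] tooly 72.4 tilt 0.0 q [ 1.11  0.29  1.58  0.    1.28 -0.15] F [-0.3  0.5 -0.4] open 85.4 t 1.3
shift cm [-52.32 -24.39   8.24]
pos [203.8 643.5 242.4] tooly 72.4 tilt 0.0 q [ 1.11  0.29  1.58  0.    1.28 -0.15] F [-0.3  0.5 -0.4] open 85.4 t 1.3
shift cm [-51.92 -77.75   9.23]
roll deg (about tool z, down) 78.4 shift after roll [-86.59  35.26   9.23]
```

```bash
python3 -m creep '[[0,-3.49,-1.63,0,0],[0,-3.49,-1.63,0,0],[0,-3.49,-1.63,0,0],[0,-3.49,-1.63,0,0],[0,-3.49,-1.63,0,0],[0,-3.49,-1.63,0,0],[0,-3.49,-1.63,0,0],[0,-3.49,-1.63,0,0],[0,-3.49,-1.63,0,0],[0,-3.49,-1.63,0,0],[0,-3.49,-1.63,0,0],[0,-3.49,-1.63,0,0],[0,-3.49,-1.63,0,0],[0,-3.49,-1.63,0,0],[0,-3.49,-1.63,0,0],[0,0,0,3,0],[0,0,0,3,0],[0,0,0,2,0],[0,0,0,0,0]]'; python3 - <<'E'
from h import *
go(628,253,135)
im=imaging.get_image("scene")
cv2.imwrite("pics/cap.png",cv2.resize(im[100:200,250:370,::-1],(720,600),interpolation=cv2.INTER_CUBIC))
E
```

```text
clock: 2.88
tool_pos: [625.9, 250.9, 155.6]
orientation: [-0.48, -3.094, 0.007]
contact_force: [-0.8, 0.5, -1.5]
opening: 0.3
grip_force: 0.0
pos [625.9 250.9 155.6] tooly 72.4 tilt 0.65 q [ 0.23  0.37  1.64  0.    1.15 -1.03] F [-0.8  0.5 -1.5] open 0.3 t 2.88
shift cm [-0.16  0.27  2.06]
```

View pics/cap.png

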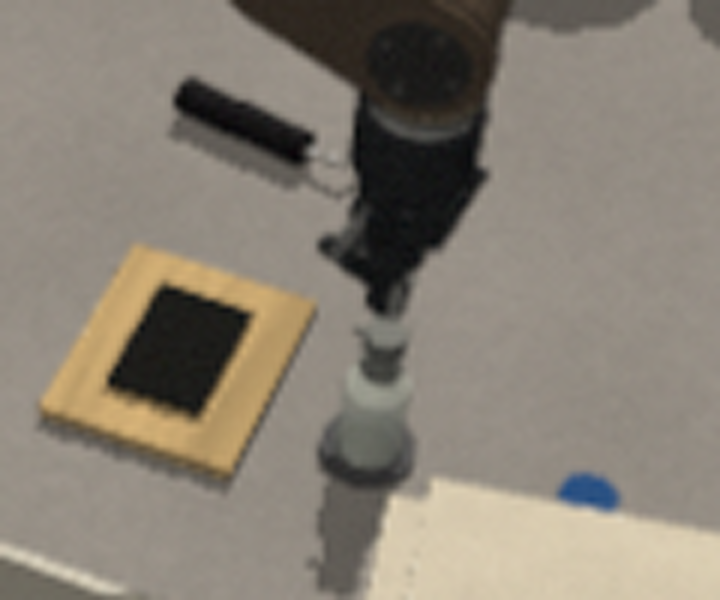

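The closed fingertips, at px (388,308), stand right above the cap at (385,335). I press from here.

```bash
python3 -m creep '[[0,-0.1,0.2,1.2,0],[0,0,0,1,0],[0,0,0,0.3,0],[0,0,0,0.3,0],[0,0,0,0,0]]';python3 -m creep '[[0,0,0,0.3,0],[0,0,0,0.2,0],[0,0,0,0,0],[0,0,0,0,0]]'
```

```text
clock: 3.35
tool_pos: [630.4, 254.1, 134.1]
orientation: [-0.48, -3.104, 0.0]
contact_force: [0.8, 0.4, -0.3]
opening: -0.1
grip_force: 0.0
clock: 3.68
tool_pos: [630.9, 254.0, 129.9]
orientation: [0.48, 3.104, 0.001]
contact_force: [0.4, 0.2, 1.2]
opening: 0.4
grip_force: 0.5
```

```bash
python3 -m creep '[[0,0.2,0,0.3,0],[0,0,0,0.3,0],[0,0,0,0.2,0],[0,0,0,0,0],[0,0,0,0,0]]';python3 -m creep '[[0,0,0,0.15,0],[0,0,0,0,0],[0,0,0,0,0]]'
```

```text
clock: 4.1
tool_pos: [629.6, 254.6, 122.3]
orientation: [0.48, 3.102, 0.001]
contact_force: [1.9, 0.3, 4.0]
opening: -0.3
grip_force: 2.1
clock: 4.35
tool_pos: [629.6, 254.6, 122.0]
orientation: [0.48, 3.103, 0.001]
contact_force: [-0.6, -0.9, 8.1]
opening: -0.3
grip_force: 4.4
```

Fully down at 8 N. Now I let it spring back, rise clear, roll and travel.

```bash
python3 -m creep '[[0,0,0,-1,0],[0,0,0,-2,0],[0,0,0,-3,0],[0,0,0,-2,0],[8.5,0,0,0,7.13],[8.5,0,0,0,7.13],[8.5,0,0,0,7.13],[8.5,0,0,0,7.13],[8.5,0,0,0,7.13],[8.5,0,0,0,7.13],[8.5,0,0,0,7.13],[8.5,0,0,0,7.13],[8.5,0,0,0,7.13],[8.5,0,0,0,7.13],[8.5,0,0,0,7.1],[8.5,0,0,0,0]]'; python3 -c "
from h import *
go(464,-254.5,150,-6)
print(imaging.get_image('top').shape,imaging.search_frame('top','cap_top')[:1])"
```

```text
clock: 5.68
tool_pos: [627.4, 254.4, 198.3]
orientation: [-2.335, -2.099, 0.005]
contact_force: [-0.1, -0.4, -0.3]
opening: 84.9
grip_force: 0.0
pos [627.4 254.4 198.3] tooly -6.1 tilt 0.22 q [0.24 0.33 1.61 0.   1.21 0.34] F [-0.1 -0.4 -0.3] open 84.9 t 5.68
shift cm [-52.34 -10.83   4.92]
roll deg (about tool z, down) -0.1 shift after roll [-52.32 -10.92   4.92]
(384, 512, 3) [{'uv': [337.5, 224.9], 'p': 0.49}]
```

```bash
python3 -m creep '[[8.5,-3.74,-0.775,0,0],[8.5,-3.74,-0.775,0,0],[8.5,-3.74,-0.775,0,0],[8.5,-3.74,-0.775,0,0],[8.5,-3.74,-0.775,0,0],[8.5,-3.74,-0.775,0,0],[8.5,-3.74,-0.775,0,0],[8.5,-3.74,-0.775,0,0],[8.5,-3.74,-0.775,0,0],[8.5,-3.74,-0.775,0,0],[8.5,-3.74,-0.775,0,0],[8.5,-3.74,-0.775,0,0],[8.5,-3.74,-0.775,0,0],[8.5,-3.74,-0.775,0,0],[8.5,0,0,3,0],[8.5,0,0,2,0],[8.5,0,0,0,0]]'; python3 - <<'E'
from h import *
go(464,-254.5,55,-6)
im=imaging.get_image("scene").copy();a=imaging.get_image("top").copy()
u=proj("scene",[[464,-254.5,82]])[0]; print(u)
cv2.imwrite("pics/pre.png",np.hstack([cv2.resize(im[205:285,160:240,::-1],(400,400),interpolation=cv2.INTER_CUBIC),cv2.resize(a[185:265,300:380,::-1],(400,400),interpolation=cv2.INTER_CUBIC)]))
E
```

```text
clock: 7.2
tool_pos: [463.0, -253.6, 144.9]
orientation: [-2.326, -2.096, 0.002]
contact_force: [-0.9, -0.4, -0.8]
opening: 85.3
grip_force: 0.0
pos [ 463.  -253.6  144.9] tooly -6.0 tilt 0.58 q [-0.69  0.07  2.01  0.    1.07 -0.59] F [-0.9 -0.4 -0.8] open 85.3 t 7.2
shift cm [-0.14  0.18  8.99]
roll deg (about tool z, down) 0.0 shift after roll [-0.14  0.18  8.99]
[200.17444321 239.81621636]
```

View pics/pre.png

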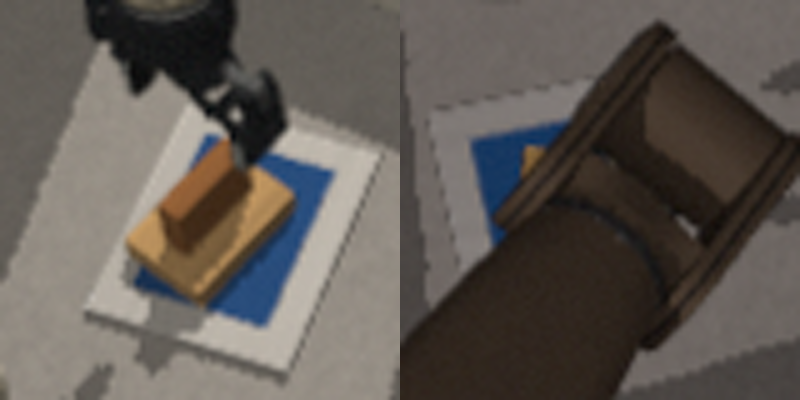

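The fingers straddle the rib, with tips at px (137,90) and (240,165) and the rib top between them. I descend and grip.

```bash
python3 -m creep '[[8.5,-0.1,0.1,3,0],[8.5,0,0,3,0],[8.5,0,0,2,0],[8.5,0,0,0.9,0],[8.5,0,0,0,0],[8.5,0,0,0,0]]'; python3 -m creep '[[1.5,0,0,0,0],[1.5,0,0,0,0],[1.5,0,0,0,0],[1.5,0,0,0,0],[1.5,0,0,0,0],[1.5,0,0,0,0],[1.5,0,0,0,0],[1.5,0,0,0,0]]'
```

```text
clock: 7.8
tool_pos: [468.2, -256.3, 62.2]
orientation: [2.332, 2.103, 0.0]
contact_force: [-0.0, -0.2, 0.6]
opening: 85.3
grip_force: 0.0
clock: 8.47
tool_pos: [467.3, -256.3, 61.5]
orientation: [2.334, 2.102, -0.0]
contact_force: [-1.5, 0.7, 5.4]
opening: 21.1
grip_force: 59.9
```

```bash
python3 -m creep '[[1.5,0,0,-0.5,0],[1.5,0,0,-1,0],[1.5,0,0,-2,0],[1.5,0,0,-3,0],[1.5,0,0,-3,0],[1.5,0,0,-3,0],[1.5,0,0,-2.5,0],[1.5,0,0,-1,0],[1.5,0,0,0,0],[1.5,0,0,0,0],[1.5,0,0,0,0]]'; python3 - <<'E'
from h import *
go(482,259.5,220,7.6)
im=imaging.get_image("scene");a=imaging.get_image("top")
cv2.imwrite("pics/lift.png",np.hstack([cv2.resize(im[190:290,150:250,::-1],(400,400),interpolation=cv2.INTER_CUBIC),cv2.resize(a[175:275,300:400,::-1],(400,400),interpolation=cv2.INTER_CUBIC)]))
E
```

```text
clock: 9.38
tool_pos: [466.0, -255.1, 218.2]
orientation: [-2.331, -2.1, 0.001]
contact_force: [-0.1, -1.1, -3.3]
opening: 21.3
grip_force: 59.1
pos [ 466.  -255.1  218.2] tooly -6.0 tilt 0.26 q [-0.69 -0.01  1.95  0.    1.2  -0.59] F [-0.1 -1.1 -3.3] open 21.3 t 9.38
shift cm [ 5.135e+01 -3.770e+00 -4.000e-02]
roll deg (about tool z, down) -13.6 shift after roll [ 5.08e+01  8.39e+00 -4.00e-02]
```

View pics/lift.png

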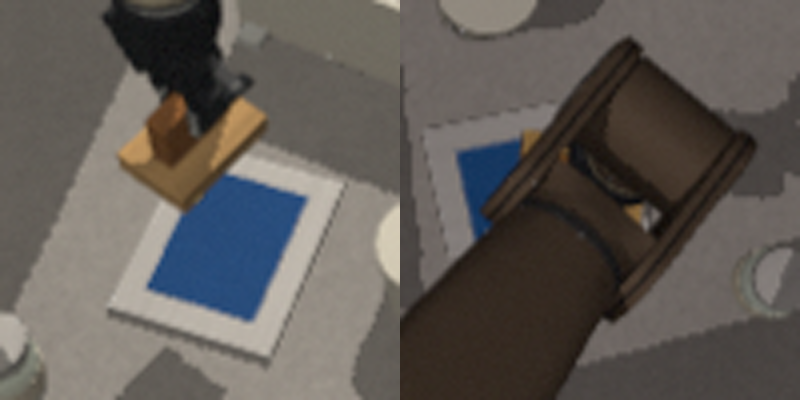

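The block is lifted with its underside at about 165 mm, plate visible at px (118–267,100–210) in the left crop, and it looks level. I carry it over the guard.

```bash
python3 -m creep '[[1.5,0,0,0,-6.8],[1.5,0,0,0,-6.8],[1.5,1.2,0.2,0,0],[1.5,2.4,0.4,0,0],[1.5,3.2,0.53,0,0],[1.5,3.2,0.53,0,0],[1.5,3.2,0.53,0,0],[1.5,3.2,0.53,0,0],[1.5,3.2,0.53,0,0],[1.5,3.2,0.53,0,0],[1.5,3.2,0.53,0,0],[1.5,3.2,0.53,0,0],[1.5,3.2,0.53,0,0],[1.5,3.2,0.53,0,0],[1.5,3.2,0.53,0,0],[1.5,3.2,0.53,0,0],[1.5,3.2,0.53,0,0],[1.5,2.4,0.4,0,0],[1.5,1.2,0.2,0,0],[1.5,0,0,0,0]]'; python3 -c "
from h import *
go(482,259.5,120,7.6)"
```

```text
clock: 11.15
tool_pos: [481.4, 240.8, 219.8]
orientation: [-2.066, -2.364, 0.002]
contact_force: [0.3, -0.4, -2.1]
opening: 21.2
grip_force: 59.0
pos [481.4 240.8 219.8] tooly 7.7 tilt 0.12 q [0.27 0.01 1.93 0.   1.2  0.14] F [ 0.3 -0.4 -2.1] open 21.2 t 11.15
shift cm [1.84 0.34 9.98]
roll deg (about tool z, down) 0.1 shift after roll [1.84 0.33 9.98]
```

```bash
python3 -m creep '[[1.5,1,0.2,2,0],[1.5,0.8,0.1,3,0],[1.5,0,0,3,0],[1.5,0,0,2,0],[1.5,0,0,0.8,0],[1.5,0,0,0,0],[1.5,0,0,0,0],[1.5,0,0,0,0]]'; python3 - <<'E'
from seg import *
go(482,259.5,86,7.6)
s=monitor.read_state();zt=s["tool_pos"][2]-53.5+22
im=imaging.get_image("scene");a=imaging.get_image("top")
hsv=cv2.cvtColor(im,cv2.COLOR_RGB2HSV);H,S,V=cv2.split(hsv)
print("expected plate-top px",proj("scene",[[482,259.5,zt]]))
v=im.copy()
R=Ro.from_rotvec([0,0,np.radians(7.6)]).as_matrix();p=s["tool_pos"]
K=8;L=[]
big=cv2.resize(im[120:195,235:335,::-1],(800,600),interpolation=cv2.INTER_CUBIC)
def draw(P,col):
    q=((proj("scene",P)-[235,120]+.5)*8).astype(int);cv2.polylines(big,[q.reshape(-1,1,2)],True,col,1)
C=np.array([[-35,-50,0],[35,-50,0],[35,50,0],[-35,50,0]],float)
draw((C@R.T)+[p[0],p[1],zt],(0,0,255));draw((C@R.T)+[p[0],p[1],zt-22],(0,255,0))
draw((C*[2,1.7,1]@R.T)+[482,259.5,12],(255,0,0))
cv2.imwrite("pics/over.png",big)
E
```

```text
clock: 11.82
tool_pos: [484.6, 256.6, 114.8]
orientation: [2.069, 2.362, 0.005]
contact_force: [0.6, -0.1, -2.0]
opening: 21.1
grip_force: 59.0
pos [484.6 256.6 114.8] tooly 7.6 tilt 0.2 q [ 0.3   0.15  1.99 -0.    1.    0.17] F [ 0.6 -0.1 -2. ] open 21.1 t 11.82
shift cm [ 0.32 -0.23  2.88]
roll deg (about tool z, down) -0.0 shift after roll [ 0.32 -0.23  2.88]
expected plate-top px [[279.99165175 146.58515924]]
```

View pics/over.png

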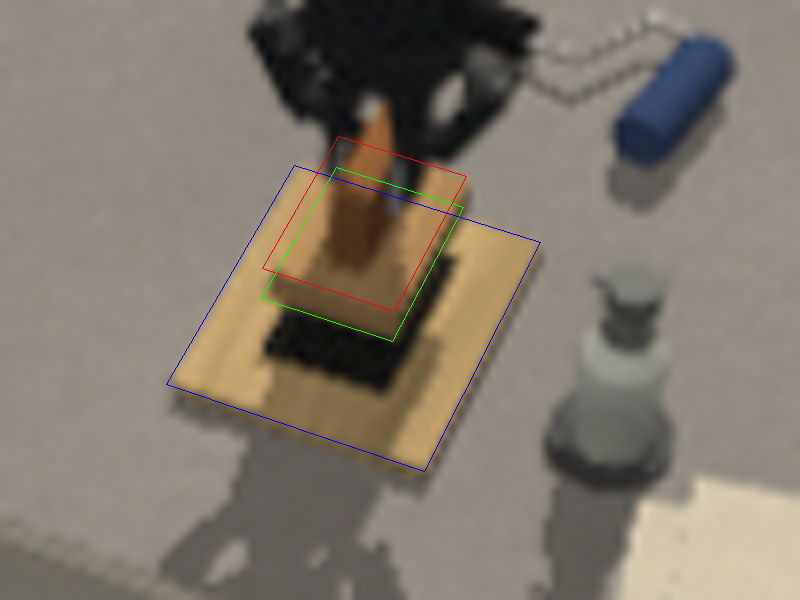

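Overlay check: the drawn board (blue) matches the real one, and the block outline drawn from the TCP (red/green) lies within about 1–2 mm of the real plate corners at px (397,340) and (468,180). I make the final small descent.

```bash
python3 -m creep '[[1.5,0.2,-0.1,0.8,0],[1.5,0.1,0,0.8,0],[1.5,0,0,0.5,0],[1.5,0,0,0.4,0],[1.5,0,0,0.2,0],[1.5,0,0,0,0],[1.5,0,0,0,0],[1.5,0,0,0,0],[1.5,0,0,0,0]]'; python3 - <<'E'
from seg import *
go(483.5,259.5,85.5,7.6)
s=monitor.read_state();zt=s["tool_pos"][2]-53.5+22
im=imaging.get_image("scene")
R=Ro.from_rotvec([0,0,np.radians(7.6)]).as_matrix();p=s["tool_pos"]
big=cv2.resize(im[120:195,235:335,::-1],(800,600),interpolation=cv2.INTER_CUBIC)
def draw(P,col):
    q=((proj("scene",P)-[235,120]+.5)*8).astype(int);cv2.polylines(big,[q.reshape(-1,1,2)],True,col,1)
C=np.array([[-35,-50,0],[35,-50,0],[35,50,0],[-35,50,0]],float)
draw((C@R.T)+[p[0],p[1],zt],(0,0,255));draw((C@R.T)+[p[0],p[1],zt-22],(0,255,0))
draw((C@R.T)+[483.5,259,20],(255,0,255))
draw((C*[2,1.7,1]@R.T)+[483.5,259,12],(255,0,0))
cv2.imwrite("pics/fin.png",big)
E
```

```text
clock: 12.67
tool_pos: [482.1, 259.5, 86.2]
orientation: [2.069, 2.364, 0.001]
contact_force: [0.1, 0.5, -2.8]
opening: 21.2
grip_force: 59.3
pos [482.1 259.5  86.2] tooly 7.6 tilt 0.05 q [ 0.31  0.19  2.   -0.    0.95  0.18] F [ 0.1  0.5 -2.8] open 21.2 t 12.67
shift cm [-0.02  0.14  0.07]
roll deg (about tool z, down) 0.0 shift after roll [-0.02  0.14  0.07]
```

View pics/fin.png

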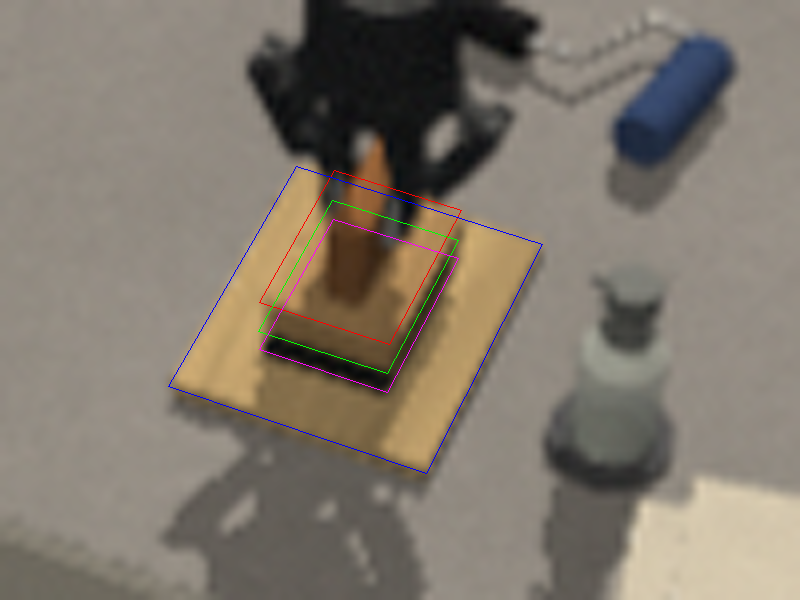

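The final overlay shows the block hovering about 12 mm over the pad, with a dark strip at px (265–390,340–390). It is centred to within 2–3 mm and parallel to the pad. The cap is up, so I hand in.

```bash
python3 -c "
from h import *
print(arm.job_done())"
```

```text
the job is handed in; nothing more can be done
None
```

The job is handed in with no verdict returned: I pressed the cap fully down (8 N) and it sprang back, then carried the block over the guard, and it is still gripped level about 12 mm above the pad, centred to within an estimated 2–3 mm.

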